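# Pack the spares set into its three-tier stacking case

### The arm

A 6-joint arm with a two-finger parallel gripper is mounted at the origin on a cart in front of the work surface, level with it; the furniture and walls round the work are solid. World frame = base frame: x ahead of the robot, y to its left, z up, the work surface at z = 0. Lengths are in mm, angles in rad, forces in N, time in s.
With the tool pointing down it reaches from about 350 to 875 mm from the base axis. Payload 4.2 kg.
Tool frame: the origin (TCP) lies midway between the tips of the shut fingers; the grasp point (between the pads) lies 19 mm behind it; z points along the fingers, y is the line along which they close (so a half turn about z gives the same grasp; the last joint's range is limited). The gripper opens to 85 mm and grips with 20 to 120 N. Pads are 22 mm wide; open, the fingers measure 114 mm over their backs; the gripper's body (76 mm by 85 mm) begins 54 mm behind the grasp point. The pads swing forward as they close: fully open they stand 13 mm farther back than shut.
Start: joints at [0.259, 0.385, 0.008, 0, -1.194, -0.259], TCP at [624.979, 0.025, 231.312] pointing down, gripper open.
Joint ranges: [-3.14, 3.14], [-1.21, 2.06], [-1.07, 1.41], [-3.16, 2.05], [-2.99, -0.16], [-3.1, 3.1]. Speed limits (rad/s): [2.79, 2.79, 3.14, 3.14, 3.14, 3.14].

### API

Orientations are given as a unit quaternion [x, y, z, w].
In Python, from bench import * gives the robot as it stands.
- The arm moves only by the tool drive_tool, never from a script. Its argument "plan" is a list that holds one entry, the list of rows, each a list of 5 numbers: the closure, from -1 (fully open) to 1 (shut), then the shift along the world's x, y, z in mm, then the turn about the world's z in degrees. A call has 1 to 20 rows; each row shifts and turns the commanded pose from where the row before left it; what a row does not reach is not made up. A row lasts 1/12 s, in which the tool goes at most 41.7 mm and 7.16 degrees, less where a joint would pass 70% of its speed; a pose out of reach is approached as far as the arm can. A call is refused whole if a number of a shift passes 41.7 or a number of a turn 7.16, either way. A call with a gripper value outside its range is refused whole. The fingers move at their own pace and stop on an object; the grip force is fixed at half the most. Time passes only in rows, so rows that do not move let the fingers close. It gives the time, the measured TCP pose, the force, the opening and the grip force at its end, in the units of the state.
- read_state(): the state, without advancing time (a new reading comes with each control period).
- get_image(name): name is "scene" or "side" or "wrist"; returns (picture, depth): 384x512x3 uint8, red, green, blue; 384x512 float32, mm along the optical axis (not along the pixel's ray), 0 where there is no reading.
- camera_model(name): a dict with "fx", "fy", "cx", "cy" (pixels), "R" (3x3) and "t" (3): a world point X has camera coordinates R X + t; the wrist camera has in their place "mount" (4x4, takes a point from camera to tool coordinates, whose origin is the TCP and whose axes are the flange's). Camera axes: x right, y down, z forward; pixel columns grow to the right and rows downward; lengths in mm; the calibration is good to about 2 mm. A picture is of the moment at which its call begins: read the wrist's pose just before it. camera_model takes no time and is no camera call.
- job_done(): hands the job in; it is judged then, once.
The state is a dict: "clock": time; "joints": joint angles; "joint_vel": joint speeds; "joint_efforts": joint torques, N m; "position": TCP position; "ee_rot": TCP orientation; "contact_force": force on the tool from outside, world axes, zero at the start; "wrist_torque": the same for the moment, N m; "gripper_width": finger opening in mm; "grasp_force": force on a finger pad.
Only numpy, scipy, OpenCV 4.12 (cv2) and the standard library are available. Lean on these libraries where they do the work, as an engineer would, in place of code of your own. Each camera call takes 0.05 s, during which the arm holds its last target. There are 200 camera calls.

### The job

Pack the spares set into its stacking case, setting every piece down rather than dropping it: stand the steel coupling upright in the wide orange nest and the brass fitting upright, thread up, in the narrow yellow nest on the black base, then set the blue tray squarely over them so that it sits fully down on the base. After that lay the ball bearing flat in the orange seat on top of the tray, and last close the case with the white lid, square and fully down on the tray. Leave the roll of brown tape and the yellow cutter where they are.

Things in the scene. Friction and masses are not known exactly. Their poses are not given: they have to be found in the camera images.
- base: Black case base, fixed: plinth 150 (x) by 84 (y), top face 20 above its origin (centre of underside, z up). Four tapered studs at x +-62.5, y +-29.5, 13 wide at the root, 7 at the tip, 13 high, guide the tray's skirt. Two nests stand on its top at x = +35 and -35, y = 0; which is at which end changes. Seated, the tray's origin is 20 above the base's. All sizes in mm.
- nest_large: Orange open ring fixed on the base: 61 mm across at the foot, 65 at the rim, bore 55 at the foot flaring to 59 at the rim, 12 high. Origin: centre of its lower edge, on the base's top face; open below, so the coupling stands on the base itself.
- nest_small: Yellow open ring fixed on the base: 38 mm across at the foot, 44 at the rim, bore 30 at the foot flaring to 36 at the rim, 12 high. Origin: centre of its lower edge, on the base's top face; open below, so the fitting stands on the base itself.
- coupling: Grey steel flanged coupling, a spool standing upright: 52 mm across, 50 high with bolt heads; flanges 48 across from 0 to 14 and from 33 to 47, body 34 across between; 0.28 kg. Origin: centre of its underside, z up. Take it across the upper flange. A second coupling far to the right, out of reach beside the big closed carton, is stock and not meant.
- fitting: Brass hose fitting standing upright, thread up: 46 mm high; foot 24 across up to 18, hexagon 28 across from 18 to 32 (grips as a round of 28), threaded neck 22 across above; 0.11 kg. Origin: centre of its underside, z up; standing, its origin reads about 2 mm below the surface it stands on. A second fitting far to the right, out of reach beside the big closed carton, is stock and not meant.
- bearing: Steel ball bearing lying flat: 40 mm diameter, 15 thick, 0.07 kg. Origin: centre of its underside, z up.
- tray: Blue tray, 150 (x) by 84 (y) mm: open-bottomed skirt, inside 142 by 76 and 55 high; deck top 59 above its origin (centre of lower edge). Black bar across the middle along y, 12 thick, 56 long, 71 to 85 high. Orange bearing seat on the deck at x = +40, y = 0: bore 44 flaring to 49, 6 high. Bolts fixed at x = -36, up to 9 above the deck. Studs as on base. May sit either way round. 0.25 kg.
- lid: White lid, 150 (x) by 84 (y) mm: open-bottomed skirt, inside 142 by 76 and 30 high; top face 34 above its origin, the centre of its lower edge; z up. Black bar across the middle (along y), 12 thick, 56 long, 46 to 60 above the origin. Seated, its origin is 59 above the tray's; either way round will do. 0.16 kg.
- tape_brown: Roll of brown packing tape lying flat, 100 mm across, 48 mm high; a bystander. Origin: centre of its underside.
- box_cutter: Yellow box cutter, 163 mm long, 26 mm wide, 22 mm high, lying flat; a bystander. Origin: centre of its underside.

How it is judged (in metres and radians):
On the way, in this order (a step that is already met when the one before it is completed fails the run):
1. The coupling stands upright in the wide orange nest and the fitting in the narrow yellow nest (either one first) (horizontal distance between coupling and nest_large below 0.008 m and z of coupling in the frame of base between 0.017 and 0.023 m and angle between each of coupling, fitting's own z axis and vertical below 0.1 rad and horizontal distance between fitting and nest_small below 0.008 m and z of fitting in the frame of base between 0.014 and 0.023 m), for 0.2 s.
2. The tray is fully down on the base, over both parts (horizontal distance between tray and base below 0.008 m and z of tray in the frame of base between 0.017 and 0.023 m and angle between tray's own z axis and vertical below 0.1 rad and angle between the x axis of tray and the x axis of base, either way round below 0.12 rad), for 0.2 s.
3. The bearing lies flat in the seat on the tray (x of bearing in the frame of tray between 0.032 and 0.048 m and y of bearing in the frame of tray between -0.008 and 0.008 m and z of bearing in the frame of tray between 0.056 and 0.062 m and angle between bearing's own z axis and vertical below 0.1 rad), for 0.2 s.
4. The lid is fully down on the tray (horizontal distance between lid and tray below 0.008 m and z of lid in the frame of tray between 0.056 and 0.062 m and angle between lid's own z axis and vertical below 0.1 rad and angle between the x axis of lid and the x axis of tray, either way round below 0.12 rad), for 0.2 s.
At the end, for the whole second after the job is handed in: Coupling and fitting upright in their own nests (8 mm), tray square on the base, bearing flat in the tray's seat (8 mm), lid square on the tray (tiers: 8 mm, 0.12 rad, either way round); each within 3 mm (fitting 6 mm) of its seated height and 0.1 rad of level, released and at rest (all of step 1 and all of step 2 and all of step 3 and all of step 4 and linear speed of each of coupling, fitting, tray, bearing, lid below 0.02 m/s); the robot touches nothing.
It fails at once if The roll of brown tape or the yellow cutter is moved by more than 25 mm (distance of any of tape_brown, box_cutter from where it was at the start of the episode above 0.025 m).
It fails at once if A piece is let go and dropped from more than 20 mm above its seat ((contact force between the fingers and coupling below 0.05 N and z of coupling in the frame of base above 0.04 m and horizontal distance between coupling and nest_large below 0.03 m) or (contact force between the fingers and fitting below 0.05 N and z of fitting in the frame of base above 0.04 m and horizontal distance between fitting and nest_small below 0.03 m) or (contact force between the fingers and tray below 0.05 N and z of tray in the frame of base above 0.04 m and horizontal distance between tray and base below 0.05 m) or (contact force between the fingers and bearing below 0.05 N and z of bearing in the frame of tray above 0.079 m and horizontal distance between bearing and tray below 0.07 m) or (contact force between the fingers and lid below 0.05 N and z of lid in the frame of tray above 0.079 m and horizontal distance between lid and tray below 0.05 m)).
It also fails if it takes over 120 s, if anything falls off the work surface, if the arm or the gripper's body presses on something with over 40 N, if the wrist force passes 120 N, or if a joint passes its speed limit or range.

## Working session

There is one attempt and no reset: what is moved stays moved. The work goes in short steps, Python scripts to look and compute and a tool call to move; the robot and the scene stay as the last step left them, time stands still between calls to the robot, and variables do not carry over. Pictures are saved under pics/ and viewed, at most 14 in all, crops included, and the job is handed in when it is done.

Besides the shell and the picture viewer there is one more tool, called after "Request:" in YAML: its name, and indented under it one key for each argument. drive_tool: Moves the arm, as the interface text tells. Its arguments: {"type":"object","properties":{"plan":{"type":"array"}},"required":["plan"]}

```bash
mkdir -p pics
cat > h.py <<'E'
from bench import *
import numpy as np, cv2
def grab(n):
    s=read_state(); im,d=get_image(n); return s,im,d
def save(im,f): cv2.imwrite('pics/'+f,cv2.cvtColor(im,cv2.COLOR_RGB2BGR))
def cloud(n,s,d):
    c=camera_model(n); v,u=np.mgrid[:d.shape[0],:d.shape[1]]
    P=np.stack([(u-c['cx'])/c['fx']*d,(v-c['cy'])/c['fy']*d,d],-1)
    if 'R' in c: return (P-np.array(c['t']).ravel())@np.array(c['R'])
    from scipy.spatial.transform import Rotation as Ro
    M=np.array(c['mount']); P=P@M[:3,:3].T+M[:3,3]
    return P@Ro.from_quat(s['ee_rot']).as_matrix().T+np.array(s['position'])
E
python3 - <<'E'
from h import *
for n in ('scene','side','wrist'):
    s,im,d=grab(n); save(im,n+'0.png'); c=camera_model(n)
    np.savez('/tmp/%s0.npz'%n,im=im,P=cloud(n,s,d),d=d)
    print(n,{k:np.round(v,3).tolist() for k,v in c.items()},(d>0).mean())
print(s)
E
```

```text
scene {'fx': 376.127, 'fy': 376.127, 'cx': 250.107, 'cy': 195.955, 'R': [[0.734, -0.679, 0.015], [-0.401, -0.451, -0.797], [0.548, 0.579, -0.603]], 't': [-514.436, 128.691, 852.011]} 0.9959055582682291
side {'fx': 408.238, 'fy': 408.238, 'cx': 252.812, 'cy': 183.28, 'R': [[-0.997, -0.071, -0.016], [-0.036, 0.67, -0.742], [0.063, -0.739, -0.671]], 't': [487.285, 197.682, 744.048]} 0.9962056477864584
wrist {'fx': 297.06, 'fy': 297.06, 'cx': 253.037, 'cy': 190.295, 'mount': [[0.0, -0.965, -0.261, 64.911], [1.0, 0.0, 0.0, -0.072], [-0.0, -0.261, 0.965, -142.691], [0.0, 0.0, 0.0, 1.0]]} 0.9957834879557291
{'clock': 0.1, 'joints': array([ 2.58610433e-01,  3.85516516e-01,  6.74460816e-03, -4.14920260e-04,
       -1.19398414e+00, -2.58647741e-01]), 'joint_vel': array([ 0.00013211, -0.00421543,  0.00347632,  0.00048253,  0.00054464,
       -0.00086607]), 'joint_efforts': array([-2.41840362e-04, -3.93318665e+01,  1.88929778e+01,  4.19793829e+00,
       -2.58899068e-03, -3.31562532e-06]), 'position': array([6.24479999e+02, 1.83976322e-02, 2.30304694e+02]), 'ee_rot': array([-7.07039123e-01,  7.07173728e-01,  6.59308311e-04, -7.50083885e-04]), 'contact_force': array([-0.24927786,  0.76040938, -0.51532825]), 'wrist_torque': array([-0.04295495,  0.05855942,  0.00985556]), 'grasp_force': 0.0, 'gripper_width': 85.09914967251069}
```

View pics/scene0.png

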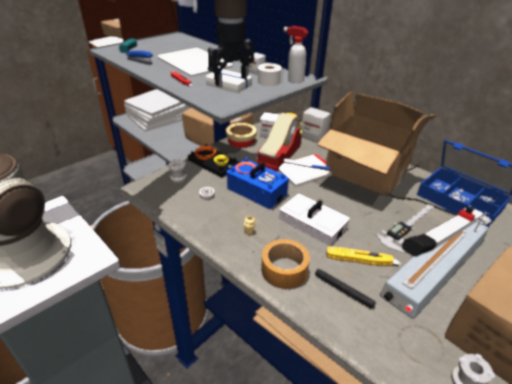

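View pics/side0.png

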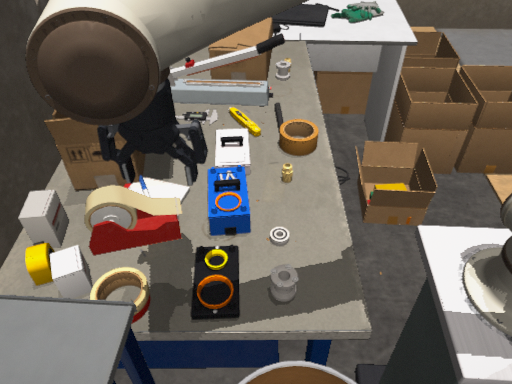

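View pics/wrist0.png

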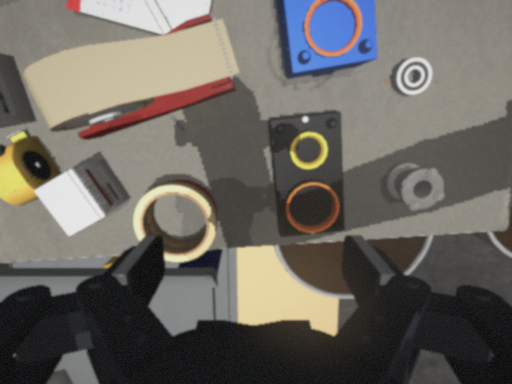

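The scene camera shows the whole bench. Side view pixels: base at (216,282) with yellow ring (215,259) and orange ring (215,293), tray (229,200), lid (233,148), bearing (279,236), coupling (284,283), fitting (287,172). The tape (298,136) and cutter (244,121) lie off to the far side.

```bash
cat > m.py <<'E'
from h import *
def rep(im,P,cond,name,minpx=25,k=4):
    m=cond.astype(np.uint8)
    n,l,st,ce=cv2.connectedComponentsWithStats(m)
    for i in np.argsort(-st[1:,4])[:k]+1:
        if st[i,4]<minpx: continue
        q=P[l==i]; r=cv2.minAreaRect(q[:,:2].astype(np.float32))
        lo,hi=np.percentile(q,[2,98],0)
        print(name,'px',ce[i].round().astype(int),st[i,4],'rect c',np.round(r[0],1),'sz',np.round(r[1],1),'ang',round(r[2],1),'z',lo[2].round(1),hi[2].round(1),'mid',((lo+hi)/2).round(1))
def masks(im,P):
    h=cv2.cvtColor(im,cv2.COLOR_RGB2HSV).astype(int); H,S,V=h[...,0],h[...,1],h[...,2]
    X,Y,Z=P[...,0],P[...,1],P[...,2]
    w=(X>300)&(X<900)&(abs(Y)<600)&(Z>-10)&(Z<150)
    return dict(orange=w&(H>3)&(H<19)&(S>150)&(V>100),yellow=w&(H>=22)&(H<35)&(S>150)&(V>100),blue=w&(H>100)&(H<125)&(S>150)&(V>60)&(Z>45),black=w&(V<50)&(Z>8)&(Z<60),bluez=w&(H>100)&(H<125)&(S>150),
     white=w&(V>190)&(S<40)&(Z>25),tall=w&(Z>38)&(Z<60)&(S<60)&(V<190))
if __name__=='__main__':
  for n in('side','wrist','scene'):
    f=np.load('/tmp/%s0.npz'%n); im,P=f['im'],f['P']
    if n=='scene':P=P
    print('==',n); 
    for k,c in masks(im,P).items(): rep(im,P,c,k)
    X,Y,Z=P[...,0],P[...,1],P[...,2]
  f=np.load('/tmp/side0.npz');P=f['P']
  for nm,(u,v) in dict(fit=(287,172),bear=(279,236),coup=(284,283),table=(258,250),tape=(298,126),cut=(244,121),lid=(233,160),tray=(215,215),base=(205,275)).items(): print(nm,P[v,u].round(1))
E
python3 m.py
```

```text
== side
orange px [300 137] 451 rect c [ 401.  -427.1] sz [98.  99.9] ang 24.5 z 19.6 49.0 mid [ 401.  -426.8   34.3]
orange px [215 288] 347 rect c [552.3  44.9] sz [63.1 75. ] ang 7.6 z 18.6 33.2 mid [552.2  45.9  25.9]
orange px [227 201] 105 rect c [ 548.6 -138.3] sz [49.6 51.1] ang 5.5 z 60.0 66.0 mid [ 549.  -138.7   63. ]
yellow px [ 39 264] 780 rect c [888.6   8.7] sz [35.9 62.1] ang 23.0 z 6.1 62.2 mid [881.5  14.5  34.1]
yellow px [245 122] 307 rect c [ 545.9 -525.3] sz [ 41.3 151.5] ang 35.8 z -1.0 19.7 mid [ 548.2 -514.9    9.3]
yellow px [216 258] 261 rect c [559.8 -24.6] sz [53.1 44.4] ang 71.7 z 18.5 33.2 mid [560.  -24.5  25.8]
blue px [227 194] 1353 rect c [ 554.7 -178.7] sz [ 83.3 152.7] ang 8.8 z 46.5 72.3 mid [ 553.8 -176.1   59.4]
blue px [228 202] 203 rect c [ 549.2 -143.5] sz [41.3 36.1] ang 22.4 z 56.5 60.4 mid [ 549.4 -143.5   58.5]
black px [216 284] 1745 rect c [556.4  17. ] sz [ 83.5 150.4] ang 5.7 z 10.5 31.6 mid [554.6  19.6  21.1]
black px [215 292] 537 rect c [552.3  47.1] sz [49.1 50.2] ang 66.3 z 17.4 22.0 mid [552.9  46.8  19.7]
black px [129 341] 1
[... 5146 characters left out ...]
] ang 42.5 z 64.7 125.7 mid [794.1  -6.8  95.2]
tall px [177 165] 163 rect c [431.4  17.7] sz [46.4 47.3] ang 35.8 z 38.9 51.1 mid [431.9  18.4  45. ]
tall px [314 209] 91 rect c [ 568.4 -374.6] sz [55.7 11.8] ang 6.6 z 38.4 59.8 mid [ 568.6 -376.9   49.1]
tall px [310 128] 78 rect c [893.6 -90.1] sz [10.6 73.7] ang 6.2 z 38.5 56.4 mid [893.2 -89.3  47.4]
tall px [266 124] 38 rect c [798.   22.4] sz [ 9.2 42.4] ang 25.8 z 38.7 59.7 mid [797.6  23.2  49.2]
fit [ 427.6 -277.5   30.8]
bear [ 441.4 -108.4   -1.3]
coup [430.6  38.5  45.9]
table [482.9 -68.6  -0.8]
tape [ 400.  -466.8   32.2]
cut [ 549.1 -506.9   17. ]
lid [ 558.1 -310.6   34.7]
tray [ 571.  -104.1   59.2]
base [576.9  10.5  17.5]
```

Request:
drive_tool:
  plan:
    - [[-1,-26,0,-14,0],[-1,-26,0,-14,0],[-1,-26,0,-14,0],[-1,-26,0,-14,0],[-1,-26,0,-14,0],[-1,0,0,0,0],[-1,0,0,0,0],[-1,0,0,0,0]]

```text
clock: 0.82
position: [496.0, 0.2, 162.0]
ee_rot: [0.707, -0.707, 0.001, -0.001]
contact_force: [0.1, -0.4, 0.2]
gripper_width: 85.2
grasp_force: 0.0
```

```bash
cat >> h.py <<'E'
def ray(n,s,uv,z):
    c=camera_model(n); uv=np.atleast_2d(uv).astype(float)
    D=np.stack([(uv[:,0]-c['cx'])/c['fx'],(uv[:,1]-c['cy'])/c['fy'],np.ones(len(uv))],-1)
    if 'R' in c: R=np.array(c['R']); O=-R.T@np.array(c['t']).ravel(); D=D@R
    else:
        from scipy.spatial.transform import Rotation as Ro
        M=np.array(c['mount']); T=Ro.from_quat(s['ee_rot']).as_matrix()
        O=T@M[:3,3]+np.array(s['position']); D=D@M[:3,:3].T@T.T
    return (O+D*((z-O[2])/D[:,2])[:,None])[:,:2]
def circ(p):
    "least-squares circle"
    A=np.c_[2*p,np.ones(len(p))]; x=np.linalg.lstsq(A,(p**2).sum(1),rcond=None)[0]
    return x[:2],np.sqrt(x[2]+x[:2]@x[:2])
def hullcirc(n,s,mask,z,k=0):
    "outline of the k-th largest blob cast on plane z, circle fit"
    cs=sorted(cv2.findContours(mask.astype(np.uint8),cv2.RETR_EXTERNAL,cv2.CHAIN_APPROX_NONE)[0],key=cv2.contourArea)[::-1]
    h=cs[k][:,0]; p=ray(n,s,h,z); c,r=circ(p)
    for _ in range(3):
        e=abs(np.hypot(*(p-c).T)-r); c,r=circ(p[e<=max(1.0,np.percentile(e,80))])
    return c.round(1),round(r,1)
E
python3 - <<'E'
from h import *; from m import *
s,im,d=grab('wrist'); P=cloud('wrist',s,d); save(im,'w1.png'); np.savez('/tmp/w1.npz',im=im,P=P,d=d,s=s)
print(s['position'].round(1))
for k,c in masks(im,P).items(): 
    if k in('orange','yellow','tall','black'): rep(im,P,c,k,k=2)
M=masks(im,P)
print('orange',hullcirc('wrist',s,M['orange']&(P[...,2]>15),32),'yellow',hullcirc('wrist',s,M['yellow']&(P[...,2]>15),32))
X,Y,Z=[P[...,i] for i in range(3)]
near=(abs(X-432)<40)&(abs(Y-22)<45)
for lo,hi,z in((44,52,47),(48.5,52,50)): print('coup',hullcirc('wrist',s,near&(Z>lo)&(Z<hi),z))
E
```

```text
[4.96e+02 2.00e-01 1.62e+02]
orange px [190 232] 939 rect c [555.3  51.7] sz [71.2 64.2] ang 56.4 z 19.8 33.1 mid [554.3  49.3  26.4]
orange px [170  22] 318 rect c [ 550.3 -128.6] sz [24.8 50.4] ang 89.0 z 62.6 66.1 mid [ 549.9 -128.5   64.3]
black px [214 171] 3966 rect c [554.6  14.1] sz [ 81.2 148.1] ang 6.4 z 18.0 32.2 mid [548.    7.6  25.1]
black px [186 157] 549 rect c [560.8 -21. ] sz [23.4 27. ] ang 66.3 z 18.6 21.6 mid [561.3 -20.9  20.1]
tall px [332 226] 227 rect c [423.   39.4] sz [39.6  8.7] ang 24.7 z 45.8 50.0 mid [424.   37.5  47.9]
tall px [326 213] 101 rect c [431.5  24.5] sz [21.8 16.2] ang 1.6 z 38.2 47.3 mid [431.6  24.6  42.8]
orange (array([553. ,  48.8]), np.float64(31.7)) yellow (array([574.8, -15.9]), np.float64(1.8))
coup (array([431.7,  21.3]), np.float64(23.7))
coup (array([450.9,  14. ]), np.float64(4.4))
```

View pics/w1.png

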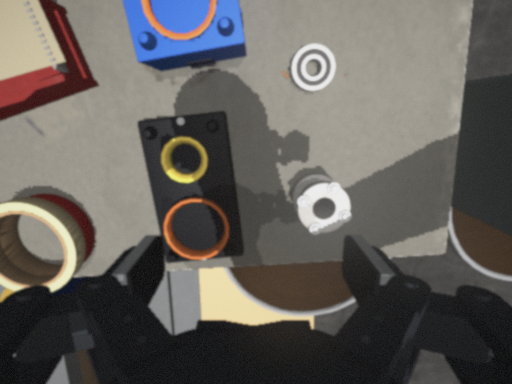

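The wrist view shows the coupling at (324,208), the orange ring at (196,229), the yellow ring at (184,160) and the bearing at (313,67), in the places expected. I'll grasp the coupling next.

Request:
drive_tool:
  plan:
    - [[-1,-21.4,7,0,0],[-1,-21.4,7,0,0],[-1,-21.4,7,-10,0],[-1,0,0,-25,0],[-1,0,0,-25,0],[-1,0,0,-25,0],[-1,0,0,-25,0],[-1,0,0,-20,0],[-1,0,0,-12,0],[-1,0,0,0,0],[-1,0,0,0,0]]

```text
clock: 1.78
position: [432.0, 21.3, 19.1]
ee_rot: [0.707, -0.707, 0.0, 0.0]
contact_force: [-0.1, -0.3, -0.2]
gripper_width: 85.1
grasp_force: 0.0
```

Request:
drive_tool:
  plan:
    - [[1,0,0,0,0],[1,0,0,0,0],[1,0,0,0,0],[1,0,0,0,0],[1,0,0,0,0],[1,0,0,0,0],[1,0,0,0,0],[1,0,0,0,0],[1,0,0,0,0],[1,0,0,0,0]]

```text
clock: 2.62
position: [431.8, 21.4, 20.8]
ee_rot: [0.707, -0.707, 0.001, -0.001]
contact_force: [-0.4, -0.1, 8.1]
gripper_width: 44.0
grasp_force: 59.7
```

Request:
drive_tool:
  plan:
    - [[1,0,0,10,0],[1,0,0,20,0],[1,0,0,20,0],[1,0,0,15,0],[1,0,0,0,0],[1,0,0,0,0]]

```text
clock: 3.12
position: [430.8, 21.2, 84.8]
ee_rot: [-0.707, 0.707, -0.0, 0.001]
contact_force: [-1.0, -0.0, -2.6]
gripper_width: 43.6
grasp_force: 61.5
```

Run:
```python
from h import *
from m import *
s,im,d=grab('wrist'); P=cloud('wrist',s,d); save(im,'w2.png'); print(s['position'],s['gripper_width'],s['contact_force'])
M=masks(im,P); h=cv2.cvtColor(im,cv2.COLOR_RGB2HSV)
X,Y,Z=[P[...,i] for i in range(3)]
print(hullcirc('wrist',s,M['orange']&(Z>15),32), hullcirc('wrist',s,(h[...,0]>20)&(h[...,0]<36)&(h[...,1]>90)&(abs(X-560)<40)&(abs(Y+21)<35),32))
near=(abs(X-432)<22)&(abs(Y-22)<45)&(Z>105)&(Z<122)
p=P[near]; print(np.percentile(p,[1,50,99],0).round(1)); rep(im,P,near,'c',k=2)
```

```text
[430.80792651  21.17344154  84.7916747 ] 43.62151735389212 [-1.02320082 -0.00788775 -2.57447711]
(array([552.6,  49.1]), np.float64(31.1)) (array([559.8, -20.3]), np.float64(22.2))
[[410.5  -2.3 105.8]
 [432.5  19.5 111.1]
 [452.6  44.3 119.3]]
c px [250 262] 7584 rect c [431.3  21.8] sz [44.  49.5] ang 3.6 z 106.5 116.6 mid [431.8  20.6 111.5]
```

View pics/w2.png

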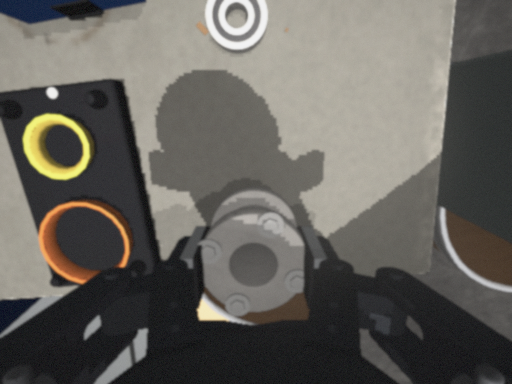

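The coupling is held upright at about (253,260), with its flange at the expected height. Both rings are visible at the left, orange (85,241) and yellow (58,146).

Request:
drive_tool:
  plan:
    - [[1,20.3,4.6,0,0],[1,20.3,4.6,0,0],[1,20.3,4.6,0,0],[1,20.3,4.6,0,0],[1,20.3,4.6,0,0],[1,20.3,4.7,0,0],[1,0,0,0,0],[1,0,0,0,0],[1,0,0,-10,0],[1,0,0,-8,0],[1,0,0,0,0],[1,0,0,0,0]]

```text
clock: 4.17
position: [551.2, 48.3, 65.1]
ee_rot: [0.707, -0.707, -0.001, 0.001]
contact_force: [0.2, -0.1, -1.5]
gripper_width: 43.6
grasp_force: 61.7
```

Run:
```python
from h import *
from m import *
for n in('side','wrist'):
    s,im,d=grab(n); P=cloud(n,s,d); X,Y,Z=[P[...,i] for i in range(3)]
    M=masks(im,P)
    near=(abs(X-552)<40)&(abs(Y-49)<45)&(Z>34)&(Z<100)
    save(cv2.resize(im[150:384,100:400] if n=='wrist' else im[200:340,140:300],None,fx=2,fy=2),'p3%s.png'%n)
    print(n,s['position'],hullcirc(n,s,M['orange']&(Z>15)&(abs(X-552)<45)&(abs(Y-49)<45),32))
    f=near&(Z>88)&(Z<101)&(abs(X-552)<21); rep(im,P,f,'top',k=1)
```

```text
Traceback (most recent call last):
  File "h.py", line 29, in hullcirc
    h=cs[k][:,0]; p=ray(n,s,h,z); c,r=circ(p)
      ~~^^^
IndexError: list index out of range
```

View pics/p3side.png

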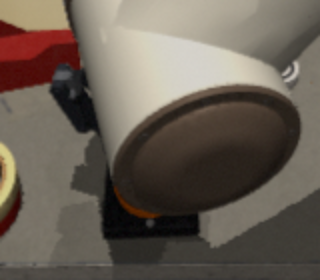

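The arm blocks the side view here, so I'll go by the wrist measurement and correct by +1.3/+0.7 on the way down.

Request:
drive_tool:
  plan:
    - [[1,1.3,0.7,0,0],[1,0,0,-6,0],[1,0,0,-6,0],[1,0,0,-5,0],[1,0,0,-4,0],[1,0,0,-2,0],[1,0,0,0,0],[1,0,0,0,0]]

```text
clock: 4.88
position: [553.9, 49.4, 43.2]
ee_rot: [0.707, -0.707, -0.0, 0.0]
contact_force: [-0.2, -1.2, -1.6]
gripper_width: 43.5
grasp_force: 61.7
```

Request:
drive_tool:
  plan:
    - [[1,-0.5,0,-1.5,0],[1,0,0,-1,0],[1,0,0,0,0],[1,0,0,0,0]]

```text
clock: 5.22
position: [553.5, 49.5, 41.0]
ee_rot: [0.707, -0.707, 0.0, -0.0]
contact_force: [-0.7, -0.2, -1.4]
gripper_width: 43.4
grasp_force: 61.8
```

Request:
drive_tool:
  plan:
    - [[1,0,0,-1,0],[1,0,0,-0.7,0],[1,0,0,0,0],[1,0,0,0,0]]

```text
clock: 5.55
position: [553.5, 49.6, 40.9]
ee_rot: [0.707, -0.707, 0.0, -0.0]
contact_force: [-4.3, 0.7, 8.7]
gripper_width: 43.5
grasp_force: 62.6
```

Request:
drive_tool:
  plan:
    - [[-1,0,0,0,0],[-1,0,0,0,0],[-1,0,0,0,0],[-1,0,0,0,0],[-1,0,0,0,0],[-1,0,0,0,0],[-1,0,0,20,0],[-1,0,0,30,0],[-1,0,0,30,0],[-1,0,-20,30,0],[-1,0,-30,0,0],[-1,0,0,0,0],[-1,0,0,0,0]]

```text
clock: 6.63
position: [553.1, -1.6, 149.3]
ee_rot: [-0.706, 0.708, 0.0, 0.0]
contact_force: [-0.6, -0.3, 0.4]
gripper_width: 85.5
grasp_force: 0.0
```

Run:
```python
from h import *
from m import *
n='wrist'
s,im,d=grab(n); P=cloud(n,s,d); X,Y,Z=[P[...,i] for i in range(3)]
M=masks(im,P); h=cv2.cvtColor(im,cv2.COLOR_RGB2HSV); save(im,'w4.png'); print(s['position'])
print('nest',hullcirc(n,s,M['orange']&(Z>15)&(abs(X-552)<45)&(abs(Y-49)<45),32))
print('coup',hullcirc(n,s,(Z>60)&(Z<74)&(abs(X-552)<30)&(abs(Y-49)<30),67))
f=(Z>65)&(Z<68.5)&(abs(X-552)<30)&(abs(Y-49)<30); print('flange plane', P[f].mean(0).round(1), np.linalg.lstsq(np.c_[P[f][:,:2]-P[f][:,:2].mean(0),np.ones(f.sum())],P[f][:,2],rcond=None)[0])
print('yellow',hullcirc(n,s,(h[...,0]>20)&(h[...,0]<36)&(h[...,1]>90)&(abs(X-560)<40)&(abs(Y+21)<35),32))
```

```text
[553.09246905  -1.58410407 149.28873349]
nest (array([553.1,  47.9]), np.float64(29.9))
coup (array([553.1,  48.6]), np.float64(24.4))
flange plane [553.1  49.2  67.1] [-1.55032519e-03  8.48512578e-04  6.71268792e+01]
yellow (array([560.5, -20.3]), np.float64(22.1))
```

View pics/w4.png

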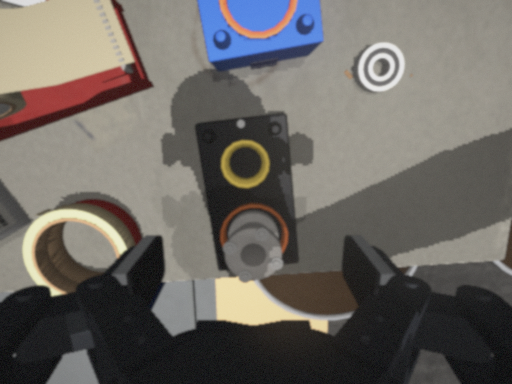

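The coupling is seated: its flange plane is at 67.1 and level, centred in the orange ring at pixel (253,240). Next is the fitting.

Request:
drive_tool:
  plan:
    - [[-1,-12.5,-29,0,0],[-1,-12.5,-29,0,0],[-1,-12.5,-29,0,0],[-1,-12.5,-29,0,0],[-1,-12.5,-29,0,0],[-1,-12.5,-29,0,0],[-1,-12.5,-29,0,0],[-1,-12.5,-29,0,0],[-1,-12.5,-29,0,0],[-1,-12.5,-29,0,0],[-1,0,0,0,0],[-1,0,0,0,0],[-1,0,0,0,0]]

```text
clock: 7.77
position: [428.4, -290.0, 148.4]
ee_rot: [0.707, -0.707, -0.001, 0.0]
contact_force: [1.1, -0.8, 1.2]
gripper_width: 85.6
grasp_force: 0.0
```

Run:
```python
from h import *
from m import *
n='wrist'
s,im,d=grab(n); P=cloud(n,s,d); X,Y,Z=[P[...,i] for i in range(3)]
save(im,'w5.png'); print(s['position'])
near=(abs(X-428)<40)&(abs(Y+278)<40)
for lo,hi in((5,60),(26,34),(38,60),(41,60)): rep(im,P,near&(Z>lo)&(Z<hi),'fit%d'%lo,k=1)
for z,lo in ((44,40),):
  print(hullcirc(n,s,near&(Z>lo)&(Z<50),z))
```

```text
[ 428.43727722 -289.99362143  148.38931727]
fit5 px [253 185] 706 rect c [ 428.3 -289.9] sz [24.2 24.2] ang 6.7 z 16.0 44.6 mid [ 427.9 -290.3   30.3]
fit26 px [254 178] 146 rect c [ 427.  -292.5] sz [17.4 26.6] ang 77.5 z 26.6 33.0 mid [ 427.9 -292.4   29.8]
fit38 px [253 189] 306 rect c [ 428.2 -288.7] sz [20.7 20.8] ang 66.2 z 38.4 44.9 mid [ 428.  -288.8   41.7]
fit41 px [253 189] 274 rect c [ 428.2 -288.6] sz [20.6 20.8] ang 64.1 z 41.2 45.0 mid [ 428.  -288.7   43.1]
(array([ 428.1, -289.1]), np.float64(10.3))
```

View pics/w5.png

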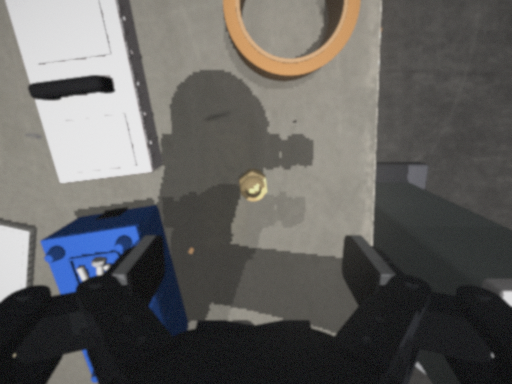

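The fitting is at pixel (254,187), almost under the TCP. The tape is well clear at the top.

Request:
drive_tool:
  plan:
    - [[-1,0,1,-25,0],[-1,0,0,-30,0],[-1,0,0,-30,0],[-1,0,0,-25,0],[-1,0,0,-15,0],[-1,0,0,-9,0],[-1,0,0,0,0],[1,0,0,0,0],[1,0,0,0,0],[1,0,0,0,0],[1,0,0,0,0],[1,0,0,0,0],[1,0,0,0,0],[1,0,0,0,0],[1,0,0,0,0],[1,0,0,0,0],[1,0,0,0,0],[1,0,0,0,0]]

```text
clock: 9.32
position: [428.9, -289.9, 16.4]
ee_rot: [0.707, -0.707, 0.001, -0.0]
contact_force: [-1.0, 0.8, 5.3]
gripper_width: 26.1
grasp_force: 58.6
```

Request:
drive_tool:
  plan:
    - [[1,0,0,10,0],[1,0,0,20,0],[1,0,0,20,0],[1,0,0,20,0],[1,0,28,0,0],[1,0,30,0,0],[1,0,30,0,0],[1,0,30,0,0],[1,0,30,0,0],[1,22,30,0,0],[1,22,30,0,0],[1,22,30,0,0],[1,22,30,0,0],[1,22,0,0,0],[1,21.6,0,0,0],[1,0,0,0,0],[1,0,0,0,0],[1,0,0,0,0]]

```text
clock: 10.82
position: [558.9, -21.9, 85.0]
ee_rot: [-0.707, 0.707, 0.001, -0.0]
contact_force: [-0.7, -0.5, -0.5]
gripper_width: 25.6
grasp_force: 59.3
```

Run:
```python
from h import *
from m import *
n='wrist'
s,im,d=grab(n); P=cloud(n,s,d); X,Y,Z=[P[...,i] for i in range(3)]
h=cv2.cvtColor(im,cv2.COLOR_RGB2HSV)
save(im,'w6.png'); p=s['position'];print(p, s['gripper_width'])
near=(abs(X-p[0])<13)&(abs(Y-p[1])<25)
for lo in(p[2]+26,): print('neck',hullcirc(n,s,near&(Z>lo)&(Z<p[2]+31),p[2]+28)); rep(im,P,near&(Z>lo)&(Z<p[2]+33),'fit',k=1)
print('yellow',hullcirc(n,s,(h[...,0]>20)&(h[...,0]<36)&(h[...,1]>90)&(Z<40)&(abs(X-560)<40)&(abs(Y+21)<35),32))
```

```text
[558.91560269 -21.87263749  85.04898535] 25.619260612249832
neck (array([558.6, -21.8]), np.float64(9.8))
fit px [254 266] 788 rect c [558.6 -20.9] sz [20.8 20.2] ang 43.3 z 111.1 113.4 mid [558.8 -21.  112.2]
yellow (array([560.5, -20.3]), np.float64(20.4))
```

View pics/w6.png

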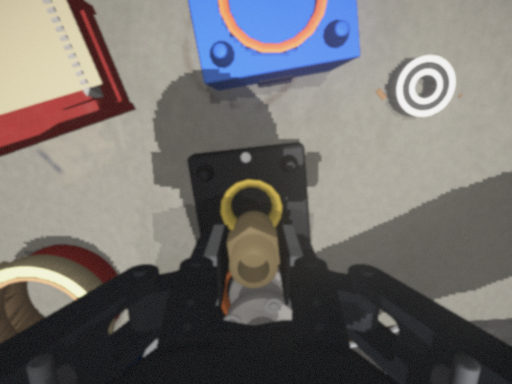

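The fitting is held upright at (253,255), just above the yellow ring (252,205). I'll correct by +1.6/+0.8 and lower.

Request:
drive_tool:
  plan:
    - [[1,1.6,0.8,-8,0],[1,0,0,-12,0],[1,0,0,-8,0],[1,0,0,-6,0],[1,0,0,-5,0],[1,0,0,-4,0],[1,0,0,-2,0],[1,0,0,0,0],[1,0,0,0,0]]

```text
clock: 11.62
position: [561.8, -20.8, 40.3]
ee_rot: [0.707, -0.707, 0.0, -0.0]
contact_force: [-0.3, -0.0, -1.6]
gripper_width: 25.5
grasp_force: 59.3
```

Request:
drive_tool:
  plan:
    - [[1,-0.8,0,-1.5,0],[1,0,0,-1.2,0],[1,0,0,-1.2,0],[1,0,0,0,0],[1,0,0,0,0]]

```text
clock: 12.03
position: [560.9, -20.8, 36.4]
ee_rot: [0.707, -0.707, 0.0, -0.0]
contact_force: [-1.9, -0.8, 1.0]
gripper_width: 25.8
grasp_force: 59.4
```

Request:
drive_tool:
  plan:
    - [[1,0,0,-0.8,0],[1,0,0,0,0],[1,0,0,0,0]]

```text
clock: 12.28
position: [560.9, -20.8, 36.4]
ee_rot: [0.707, -0.707, 0.0, -0.0]
contact_force: [-2.5, -0.4, 6.4]
gripper_width: 25.6
grasp_force: 60.0
```

Request:
drive_tool:
  plan:
    - [[-1,0,0,0,0],[-1,0,0,0,0],[-1,0,0,0,0],[-1,0,0,0,0],[-1,0,0,0,0],[-1,0,0,0,0],[-1,0,0,0,0],[-1,0,0,20,0],[-1,0,0,30,0],[-1,0,5,35,0],[-1,0,5,35,0],[-1,0,5,35,0],[-1,0,0,0,0],[-1,0,0,0,0],[-1,0,0,0,0]]

```text
clock: 13.53
position: [560.2, -5.7, 190.0]
ee_rot: [-0.707, 0.707, 0.0, -0.0]
contact_force: [0.5, -0.4, -0.4]
gripper_width: 85.6
grasp_force: 0.0
```

Run:
```python
from h import *
from m import *
n='wrist'
s,im,d=grab(n); P=cloud(n,s,d); X,Y,Z=[P[...,i] for i in range(3)]
h=cv2.cvtColor(im,cv2.COLOR_RGB2HSV).astype(int)
save(im,'w7.png'); p=s['position'];print(p)
near=(abs(X-560)<20)&(abs(Y+20)<25)
rep(im,P,near&(Z>61)&(Z<70),'neck',k=1); print(hullcirc(n,s,near&(Z>61)&(Z<70),64))
f=(Z>65)&(Z<68.5)&(abs(X-552)<30)&(abs(Y-49)<30); print('coupling', P[f].mean(0).round(1))
b=(Z>16)&(Z<24)&(h[...,2]<60)&(abs(X-556)<70)&(abs(Y-14)<100); rep(im,P,b,'base',k=1)
rep(im,P,(Z>63)&(Z<68)&(h[...,0]<20)&(h[...,1]>130)&(Y<-80),'seat',k=1)
```

```text
[560.16895965  -5.7060009  189.98777284]
neck px [252 167] 242 rect c [561.  -19.7] sz [20.7 20.5] ang 88.3 z 61.3 65.0 mid [560.6 -19.4  63.1]
(array([560.7, -19.9]), np.float64(10.1))
coupling [552.9  49.4  67.1]
base px [247 172] 3997 rect c [556.8  14.3] sz [ 82.7 149.2] ang 6.6 z 18.1 21.7 mid [557.1  11.2  19.9]
seat px [265  28] 407 rect c [ 550.  -135.9] sz [51.1 39.5] ang 0.1 z 63.2 66.2 mid [ 549.8 -135.9   64.7]
```

View pics/w7.png

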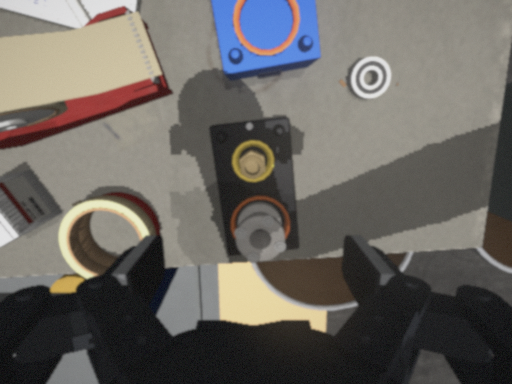

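Both parts are seated: the fitting top is at 64.7 (pixel 252,160) and the coupling flange at 67.1 (pixel 260,235). I'll look at the tray next.

Request:
drive_tool:
  plan:
    - [[-1,-1,-28,10,0],[-1,-1,-28,10,0],[-1,-1,-28,10,0],[-1,-1,-28,10,0],[-1,-1,-28,0,0],[-1,0,-28,0,0],[-1,0,-28,0,0],[-1,0,0,0,0],[-1,0,0,0,0],[-1,0,0,0,0]]

```text
clock: 14.42
position: [555.2, -201.6, 228.8]
ee_rot: [-0.707, 0.707, 0.001, -0.001]
contact_force: [0.2, 1.3, -0.3]
gripper_width: 85.3
grasp_force: 0.0
```

Run:
```python
from h import *
from m import *
n='wrist'
s,im,d=grab(n); P=cloud(n,s,d); X,Y,Z=[P[...,i] for i in range(3)]
h=cv2.cvtColor(im,cv2.COLOR_RGB2HSV).astype(int)
save(im,'w8.png'); p=s['position'];print(p)
T=(abs(X-552)<90)&(abs(Y+178)<120)
deck=T&(Z>56)&(Z<62)
rep(im,P,deck,'deck',k=1); q=P[deck][:,:2].astype(np.float32); r=cv2.minAreaRect(q); print('rect all',r)
rep(im,P,T&(Z>80)&(Z<90),'bar',k=1)
rep(im,P,T&(Z>61)&(h[...,0]<20)&(h[...,1]>130),'seat',k=1)
b=(abs(X-430)<40)&(abs(Y+120)<60); rep(im,P,b&(Z>10)&(Z<20),'bearing',k=1); print(hullcirc(n,s,b&(Z>9)&(Z<20),15))
L=(Z>31)&(Z<37)&(Y<-250)&(h[...,1]<60); rep(im,P,L,'lid',k=1)
```

```text
[ 555.16958223 -201.64588769  228.8382417 ]
deck px [250 177] 6576 rect c [ 555.7 -181.1] sz [ 84.1 150.1] ang 9.3 z 57.7 60.8 mid [ 556.1 -182.5   59.2]
rect all ((555.7005004882812, -181.05072021484375), (84.14970397949219, 150.08602905273438), 9.330124855041504)
bar px [252 197] 619 rect c [ 555.7 -181.1] sz [55.8 12.3] ang 9.1 z 80.7 86.4 mid [ 555.5 -181.8   83.5]
seat px [258 231] 308 rect c [ 548.8 -191.6] sz [149.9  50. ] ang 89.0 z 62.3 66.3 mid [ 549.8 -142.3   64.3]
bearing px [336 238] 485 rect c [ 444.7 -104.7] sz [39.5 32.6] ang 60.6 z 10.8 16.2 mid [ 443.7 -103.1   13.5]
(array([ 444.3, -104.6]), np.float64(18.4))
lid px [244  41] 6193 rect c [ 563.7 -337.5] sz [84.2 81.9] ang 7.0 z 32.7 36.7 mid [ 564.  -333.9   34.7]
```

View pics/w8.png

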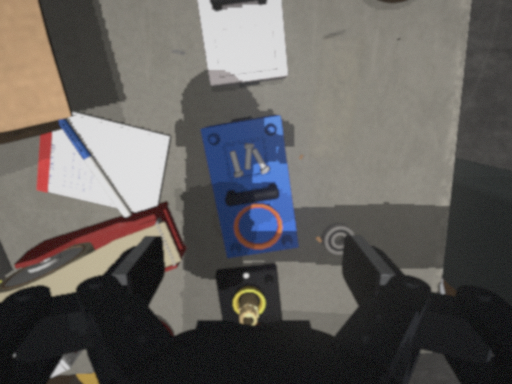

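The view shows the tray (250,185) with its bar at (252,194), the bolts on the far side and the seat toward the base. I'll rotate -80.8° and pre-close to about 32 mm.

Request:
drive_tool:
  plan:
    - [[0.25,0,2,0,-7.16],[0.25,0,2,0,-7.16],[0.25,0,2,0,-7.16],[0.25,0,2,0,-7.16],[0.25,0,2,0,-7.16],[0.25,0,2,0,-7.16],[0.25,0,2,0,-7.16],[0.25,0,2,0,-7.16],[0.25,0,2,0,-7.16],[0.25,0,2,0,-7.16],[0.25,0.5,0.5,0,-7.16],[0.25,0,0,0,-2],[0.25,0,0,-25,0],[0.25,0,0,-35,0],[0.25,0,0,-35,0],[0.25,0,0,-34,0],[0.25,0,0,0,0],[0.25,0,0,0,0],[0.25,0,0,0,0]]

```text
clock: 16.05
position: [557.9, -180.9, 103.3]
ee_rot: [-0.082, 0.997, -0.001, 0.001]
contact_force: [0.9, -0.7, 0.5]
gripper_width: 32.2
grasp_force: 0.0
```

Run:
```python
from h import *
from m import *
from scipy.spatial.transform import Rotation as Ro
n='wrist'
s,im,d=grab(n); P=cloud(n,s,d); X,Y,Z=[P[...,i] for i in range(3)]
print(s['position'],s['gripper_width'],'closing axis',Ro.from_quat(s['ee_rot']).as_matrix()[:,1])
T=(abs(X-555)<40)&(abs(Y+181)<11); rep(im,P,T&(Z>78)&(Z<90),'bar',k=2)
save(im,'w9.png')
```

```text
[ 557.89408239 -180.94242554  103.30628618] 32.22529988842088 closing axis [-0.16247689  0.98671115 -0.0015381 ]
bar px [252 219] 1789 rect c [ 555.8 -181. ] sz [55.6 12. ] ang 9.8 z 80.8 86.2 mid [ 555.  -181.2   83.5]
```

Request:
drive_tool:
  plan:
    - [[0.25,-2,0,-12,0],[0.25,0,0,-12,0],[0.25,0,0,-7,0],[0.25,0,0,-3,0],[0.25,0,0,0,0],[1,0,0,0,0],[1,0,0,0,0],[1,0,0,0,0],[1,0,0,0,0],[1,0,0,0,0],[1,0,0,0,0],[1,0,0,0,0],[1,0,0,0,0],[1,0,0,0,0]]

```text
clock: 17.27
position: [555.2, -181.4, 68.7]
ee_rot: [-0.081, 0.997, -0.0, 0.001]
contact_force: [-0.9, -0.3, 5.4]
gripper_width: 10.3
grasp_force: 60.8
```

Request:
drive_tool:
  plan:
    - [[1,0,0,8,0],[1,0,0,16,0],[1,0,0,22,0],[1,0,0,24,0],[1,0,0,20,0],[1,0,0,5,0],[1,0,15,0,-0.4],[1,0,24,0,-0.4],[1,0,24,0,-0.4],[1,0,24,0,-0.4],[1,0,24,0,-0.4],[1,0.5,24,0,-0.4],[1,0.6,24,0,-0.4],[1,0,24,0,0],[1,0,12.6,0,0],[1,0,0,0,0],[1,0,0,0,0],[1,0,0,0,0]]

```text
clock: 18.77
position: [554.9, 13.7, 161.8]
ee_rot: [-0.056, 0.998, -0.0, -0.001]
contact_force: [-0.4, -1.0, -1.7]
gripper_width: 10.6
grasp_force: 59.8
```

Run:
```python
from h import *
from m import *
from scipy.spatial.transform import Rotation as Ro
n='wrist'
s,im,d=grab(n); P=cloud(n,s,d); X,Y,Z=[P[...,i] for i in range(3)]
h=cv2.cvtColor(im,cv2.COLOR_RGB2HSV).astype(int)
p=s['position'];print(p,s['gripper_width'],'closing axis',Ro.from_quat(s['ee_rot']).as_matrix()[:,1])
z0=p[2]-68.7; print('bottom',z0)
T=(abs(X-555)<70)&(abs(Y-14)<100)&(h[...,0]>95)&(h[...,0]<125)&(h[...,1]>120)
D=T&(abs(Z-z0-59)<5); rep(im,P,D,'deck',k=3); q=P[D]; print(cv2.minAreaRect(q[:,:2].astype(np.float32)))
print('slope',np.linalg.lstsq(np.c_[q[:,:2]-q[:,:2].mean(0),np.ones(len(q))],q[:,2],rcond=None)[0].round(4))
rep(im,P,(abs(X-555)<40)&(abs(Y-14)<12)&(Z>z0+78)&(Z<z0+90),'bar',k=1)
save(im,'w10.png')
s,im,d=grab('scene'); P=cloud('scene',s,d); X,Y,Z=[P[...,i] for i in range(3)]; save(im,'sc10.png')
```

```text
[554.90118277  13.73320041 161.80194265] 10.596184709289506 closing axis [-1.11681038e-01  9.93744087e-01 -1.86720980e-04]
bottom 93.101942649288
deck px [223 196] 15539 rect c [548.4  13.6] sz [ 70.3 148.8] ang 6.9 z 150.6 156.1 mid [545.1  10.4 153.3]
deck px [327 233] 3955 rect c [550.8  56.1] sz [41.  39.6] ang 30.1 z 150.9 153.4 mid [551.3  55.3 152.2]
deck px [377 259] 403 rect c [559.7  84.7] sz [31.6 10.2] ang 5.7 z 150.9 153.2 mid [559.4  86.  152.1]
((548.581298828125, 13.572639465332031), (70.33958435058594, 148.79920959472656), 6.7167887687683105)
slope [ 1.500000e-03 -2.700000e-03  1.523293e+02]
bar px [254 248] 2832 rect c [554.8  16.8] sz [55.1 23.2] ang 15.8 z 172.8 181.9 mid [554.4  13.9 177.3]
```

View pics/w10.png

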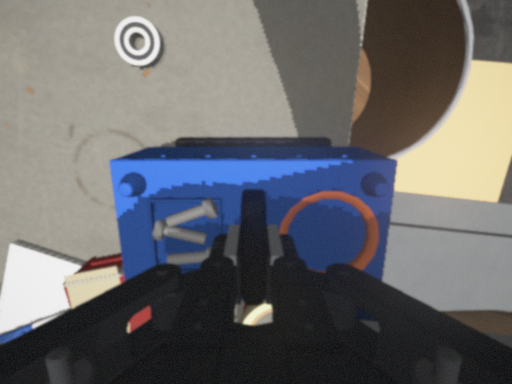

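The tray is held level (12 pictures so far), with the seat end toward +y. I'll correct by +1.5/+0.7 and lower it.

Request:
drive_tool:
  plan:
    - [[1,1.5,0.7,-10,0],[1,0,0,-15,0],[1,0,0,-15,0],[1,0,0,-10,0],[1,0,0,-6,0],[1,0,0,0,0],[1,0,0,0,0],[1,0,0,0,0]]

```text
clock: 19.53
position: [557.6, 15.1, 107.1]
ee_rot: [-0.056, 0.998, 0.0, 0.001]
contact_force: [0.8, -0.2, -1.4]
gripper_width: 10.4
grasp_force: 59.8
```

Request:
drive_tool:
  plan:
    - [[1,-1,-0.7,0,0],[1,0,0,-5,0],[1,0,0,-5,0],[1,0,0,-4,0],[1,0,0,-2,0],[1,0,0,0,0],[1,0,0,0,0]]

```text
clock: 20.12
position: [555.9, 14.3, 90.2]
ee_rot: [-0.056, 0.998, -0.0, -0.0]
contact_force: [1.2, 0.0, -2.1]
gripper_width: 10.2
grasp_force: 59.8
```

Request:
drive_tool:
  plan:
    - [[1,0,0,-1,0],[1,0,0,-0.8,0],[1,0,0,-0.8,0],[1,0,0,0,0],[1,0,0,0,0]]

```text
clock: 20.53
position: [556.0, 14.4, 88.7]
ee_rot: [-0.056, 0.998, -0.0, 0.0]
contact_force: [-3.0, 1.6, 4.9]
gripper_width: 10.3
grasp_force: 60.8
```

Request:
drive_tool:
  plan:
    - [[0.25,0,0,0,0],[0.25,0,0,0,0],[0.25,0,0,0,0],[0.25,0,0,0,0],[0.25,0,0,20,0],[0.25,0,0,30,0],[-1,0,0,20,0],[-1,-9,-10,0,7.1],[-1,-9,-10,0,7.1],[-1,-9,-10,0,7.1],[-1,-9,-10,0,7.1],[-1,-9,-10,0,7.1],[-1,-9,-10,0,7.1],[-1,-9,-10,0,7.1],[-1,-9,-10,0,7.1],[-1,-9,-10,0,7.1],[-1,-9,-10,0,7.1],[-1,-9,-10,0,7.1],[-1,-9,-10,0,7.1]]

```text
clock: 22.12
position: [447.5, -106.1, 157.8]
ee_rot: [0.719, -0.695, 0.0, -0.0]
contact_force: [0.4, -0.0, -0.3]
gripper_width: 85.5
grasp_force: 0.0
```

Request:
drive_tool:
  plan:
    - [[-1,-4,-4,0,4.8],[-1,0,0,0,0],[-1,0,0,0,0],[-1,0,0,0,0]]

```text
clock: 22.45
position: [444.4, -109.5, 157.9]
ee_rot: [0.745, -0.667, 0.0, -0.0]
contact_force: [0.1, 0.4, -0.1]
gripper_width: 85.3
grasp_force: 0.0
```

```bash
cat > t.py <<'E'
from h import *
from m import *
from scipy.spatial.transform import Rotation as Ro
def tray(n,s,im,P):
    X,Y,Z=[P[...,i] for i in range(3)]
    h=cv2.cvtColor(im,cv2.COLOR_RGB2HSV).astype(int)
    T=(abs(X-556)<70)&(abs(Y-14)<110)
    D=T&(Z>74)&(Z<83)&(h[...,0]>95)&(h[...,0]<125)&(h[...,1]>120); q=P[D]
    if len(q)>50: print(n,'deck z',np.percentile(q[:,2],[5,50,95]).round(1),cv2.minAreaRect(q[:,:2].astype(np.float32)))
    S=T&(Z>82)&(Z<89)&(h[...,0]<20)&(h[...,1]>130)
    if S.sum()>30: rep(im,P,S,'seat',k=1); print('seatcirc',hullcirc(n,s,S,85))
    rep(im,P,T&(abs(Y-14)<20)&(Z>99)&(Z<110),'bar',k=1)
E
python3 - <<'E'
from t import *
for n in('wrist','side','scene'):
    s,im,d=grab(n); P=cloud(n,s,d); X,Y,Z=[P[...,i] for i in range(3)]
    if n=='wrist': print(s['position'],Ro.from_quat(s['ee_rot']).as_matrix()[:,1])
    tray(n,s,im,P)
    b=(abs(X-444)<35)&(abs(Y+105)<35)&(Z>9)&(Z<22)
    rep(im,P,b,'bearing',k=1); b.any() and print(hullcirc(n,s,b,15)); save(im,n+'11.png')
E
```

```text
[ 444.35614771 -109.50788079  157.89137192] [-9.93874712e-01 -1.10511394e-01 -5.37320539e-04]
wrist deck z [76.9 79.1 81.3] ((556.3782958984375, 13.003486633300781), (84.48600769042969, 145.9969482421875), 6.542017936706543)
seat px [ 88 365] 145 rect c [574.4  60. ] sz [ 7.4 31.9] ang 13.6 z 82.9 85.9 mid [573.   60.1  84.4]
seatcirc (array([561.4,  57.5]), np.float64(16.6))
bearing px [255 185] 1103 rect c [ 441.4 -102.7] sz [39.2 39.3] ang 56.8 z 11.7 16.2 mid [ 441.4 -102.9   14. ]
(array([ 441.4, -102.9]), np.float64(19.7))
side deck z [76.9 78.7 80.7] ((556.6083374023438, 16.593341827392578), (83.42669677734375, 151.39892578125), 6.475695610046387)
seat px [211 274] 190 rect c [552.   56.7] sz [54.1 51.2] ang 58.6 z 82.3 86.2 mid [552.   56.2  84.3]
seatcirc (array([551.9,  56.6]), np.float64(25.7))
bar px [211 250] 208 rect c [556.6  17.5] sz [53.2 12.8] ang 5.5 z 99.6 106.0 mid [556.3  17.8 102.8]
bearing px [279 235] 235 rect c [ 441.7 -100.6] sz [36.9 40.3] ang 2.4 z 9.7 16.5 mid [ 441.6 -100.4   13.1]
(array([442.1, -98.7]), np.float64(20.4))
scene deck z [75.8 79.8 81.7] ((558.9696044921875, 4.491157531738281), (88.78821563720703, 134.9378662109375), 6.06515645980835)
bar px [210 135] 41 rect c [549.4  10.2] sz [39.2 12.5] ang 1.7 z 99.9 107.1 mid [548.5  10.3 103.5]
bearing px [207 192] 124 rect c [ 442.  -105.7] sz [38.6 38.5] ang 77.5 z 9.4 17.8 mid [ 442.1 -105.8   13.6]
(array([ 441.2, -106.8]), np.float64(21.0))
```

The tray is seated: deck z is 79.0 and the angle 6.5°. The bearing is measured at (441.4, -102.8) with radius 19.7.

Request:
drive_tool:
  plan:
    - [[-1,-3,6.7,-25,0],[-1,0,0,-35,0],[-1,0,0,-35,0],[-1,0,0,-30,0],[-1,0,0,-15,0],[-1,0,0,-10,0],[-1,0,0,-4,0],[-1,0,0,0,0],[-1,0,0,0,0]]

```text
clock: 23.35
position: [441.5, -102.8, 4.1]
ee_rot: [0.746, -0.666, 0.0, -0.0]
contact_force: [0.3, 0.1, 0.3]
gripper_width: 85.4
grasp_force: 0.0
```

Request:
drive_tool:
  plan:
    - [[1,0,0,0,0],[1,0,0,0,0],[1,0,0,0,0],[1,0,0,0,0],[1,0,0,0,0],[1,0,0,0,0],[1,0,0,0,0],[1,0,0,0,0],[1,0,0,0,0],[1,0,0,0,0]]

```text
clock: 24.18
position: [441.3, -102.9, 4.9]
ee_rot: [0.746, -0.666, 0.001, -0.0]
contact_force: [-2.7, 1.4, 7.1]
gripper_width: 36.5
grasp_force: 59.2
```

Request:
drive_tool:
  plan:
    - [[1,0,0,10,0],[1,0,0,25,0],[1,0,0,35,0],[1,0,0,35,0],[1,0,0,30,0],[1,0,0,10,0],[1,0,0,0,0],[1,0,0,0,0]]

```text
clock: 24.85
position: [440.5, -102.9, 148.9]
ee_rot: [0.746, -0.666, 0.0, -0.001]
contact_force: [-0.3, 0.0, -1.6]
gripper_width: 36.6
grasp_force: 60.3
```

Run:
```python
from h import *
from m import *
s,im,d=grab('wrist'); P=cloud('wrist',s,d); X,Y,Z=[P[...,i] for i in range(3)]
p=s['position']; print(p,s['gripper_width'])
f=(abs(X-p[0])<18)&(abs(Y-p[1])<25)&(Z>p[2]-10)&(Z<p[2]+25); rep(im,P,f,'held',k=2)
q=P[f]; q=q[q[:,2]>p[2]+7]; print(len(q),np.linalg.lstsq(np.c_[q[:,:2]-q[:,:2].mean(0),np.ones(len(q))],q[:,2],rcond=None)[0].round(3))
```

```text
[ 440.48600391 -102.87980643  148.94210146] 36.55718764138609
held px [254 244] 5054 rect c [ 440.5 -102.2] sz [41.3 36. ] ang 90.0 z 146.6 167.3 mid [ 440.4 -103.5  156.9]
4315 [-3.00000e-03  0.00000e+00  1.58872e+02]
```

Request:
drive_tool:
  plan:
    - [[1,14,18,0,0],[1,16,23,0,0],[1,16,23,0,0],[1,16,23,0,0],[1,16,23,0,0],[1,16,23,0,0],[1,14,18,0,0],[1,3.6,6,0,0],[1,0,0,0,0],[1,0,0,0,0],[1,0,0,0,0]]

```text
clock: 25.82
position: [551.1, 53.0, 147.7]
ee_rot: [0.745, -0.667, -0.001, 0.001]
contact_force: [0.7, -0.6, -0.2]
gripper_width: 36.7
grasp_force: 60.3
```

Run:
```python
from t import *
s,im,d=grab('wrist'); P=cloud('wrist',s,d); X,Y,Z=[P[...,i] for i in range(3)]
p=s['position']; print(p,s['gripper_width']); save(im,'w12.png')
tray('wrist',s,im,P)
f=(abs(X-p[0])<18)&(abs(Y-p[1])<25)&(Z>p[2]+6)&(Z<p[2]+14); rep(im,P,f,'held',k=1)
```

```text
[551.113063    53.0280787  147.74939205] 36.70817977222338
wrist deck z [78.  79.1 80.5] ((556.806640625, 14.902729034423828), (83.30049896240234, 148.2529296875), 6.618892192840576)
seat px [247 190] 528 rect c [554.3  46.3] sz [51.5 34.4] ang 11.9 z 83.0 86.1 mid [552.4  47.7  84.5]
seatcirc (array([552.7,  55.5]), np.float64(25.2))
bar px [251 154] 1612 rect c [556.3  15.5] sz [55.7 11.8] ang 6.5 z 101.0 106.2 mid [556.6  15.3 103.6]
held px [254 246] 4228 rect c [551.1  53.6] sz [35.9 40.8] ang 0.0 z 154.7 159.0 mid [551.   52.8 156.9]
```

View pics/w12.png

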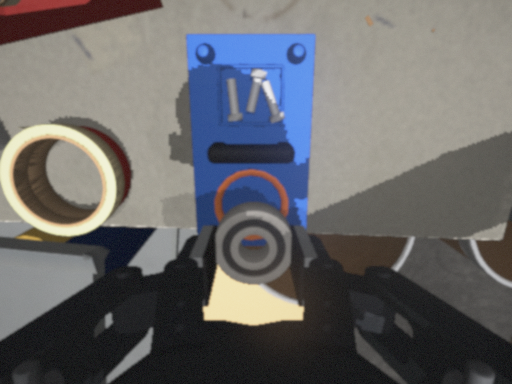

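The bearing is held level at (253,245), just short of the seat (251,200). I'll shift +1.1/+1.7 and lower.

Request:
drive_tool:
  plan:
    - [[1,1.1,1.7,-10,0],[1,0,0,-15,0],[1,0,0,-15,0],[1,0,0,-8,0],[1,0,0,-4,0],[1,0,0,-2,0],[1,0,0,0,0],[1,0,0,0,0],[1,0,0,0,0]]

```text
clock: 26.62
position: [554.1, 55.9, 95.6]
ee_rot: [0.746, -0.666, 0.0, -0.001]
contact_force: [-0.4, 0.1, 0.3]
gripper_width: 36.2
grasp_force: 60.3
```

Request:
drive_tool:
  plan:
    - [[1,-1.8,-1.1,-2,0],[1,0,0,-3,0],[1,0,0,-3,0],[1,0,0,-1.5,0],[1,0,0,0,0],[1,0,0,0,0]]

```text
clock: 27.12
position: [551.7, 54.6, 85.1]
ee_rot: [0.746, -0.666, -0.0, 0.0]
contact_force: [-1.0, -0.9, -0.6]
gripper_width: 36.2
grasp_force: 60.3
```

Request:
drive_tool:
  plan:
    - [[1,0,0,-0.8,0],[1,0,0,-0.7,0],[1,0,0,-0.7,0],[1,0,0,0,0],[1,0,0,0,0]]

```text
clock: 27.53
position: [552.0, 54.7, 84.0]
ee_rot: [0.746, -0.666, 0.0, -0.0]
contact_force: [-3.1, 0.5, 5.9]
gripper_width: 36.6
grasp_force: 63.4
```

Request:
drive_tool:
  plan:
    - [[-1,0,0,0,0],[-1,0,0,0,0],[-1,0,0,0,0],[-1,0,0,0,0],[-1,0,0,0,0],[-1,0,0,0,0],[-1,0,0,15,0],[-1,0,0,30,0],[-1,0,-10,30,0],[-1,0,-20,25,0],[-1,0,-20,20,0],[-1,0,0,0,0],[-1,0,0,0,0],[-1,0,0,0,0]]

```text
clock: 28.7
position: [551.2, 4.6, 202.3]
ee_rot: [0.746, -0.667, -0.001, 0.0]
contact_force: [0.7, -0.2, -0.2]
gripper_width: 85.3
grasp_force: 0.0
```

Run:
```python
from t import *
s,im,d=grab('wrist'); P=cloud('wrist',s,d); X,Y,Z=[P[...,i] for i in range(3)]
p=s['position']; print(p); save(im,'w13.png')
tray('wrist',s,im,P)
f=(abs(X-552)<24)&(abs(Y-55)<24)&(Z>89)&(Z<100); rep(im,P,f,'bearing',k=1); print(hullcirc('wrist',s,f,94))
q=P[f&(Z>91.5)];print(np.linalg.lstsq(np.c_[q[:,:2]-q[:,:2].mean(0),np.ones(len(q))],q[:,2],rcond=None)[0].round(3))
```

```text
[551.16043784   4.63847039 202.3411488 ]
wrist deck z [78.  79.1 80.6] ((556.6244506835938, 14.936500549316406), (83.36727142333984, 147.6820831298828), 6.527759552001953)
seat px [243 232] 290 rect c [552.9  53.5] sz [50.5 46.6] ang 8.4 z 82.9 86.2 mid [552.5  53.2  84.5]
seatcirc (array([552.5,  55.3]), np.float64(25.0))
bar px [246 200] 888 rect c [556.5  15. ] sz [56.1 11.6] ang 6.4 z 100.4 106.1 mid [556.4  14.8 103.3]
bearing px [247 239] 1283 rect c [551.6  54.9] sz [40.1 39.4] ang 64.4 z 90.0 95.2 mid [551.6  54.3  92.6]
(array([551.5,  54.2]), np.float64(20.0))
[-3.0000e-03  3.0000e-03  9.3536e+01]
```

Request:
drive_tool:
  plan:
    - [[0.25,1.3,-28,0,-6.9],[0.25,1.3,-29,0,-6.9],[0.25,1.3,-29,0,-6.9],[0.25,1.3,-29,0,-6.9],[0.25,1.3,-29,0,-6.9],[0.25,1.3,-29,0,-6.9],[0.25,1.3,-29,0,-6.9],[0.25,1.3,-29,0,-6.9],[0.25,1.3,-29,0,-6.9],[0.25,1.3,-29,0,-6.9],[0.25,1.3,-29,0,-6.9],[0.25,1.3,-29,0,-6.9],[0.25,1.3,-29,0,-6.6],[0.25,0,0,0,0],[0.25,0,0,0,0],[0.25,0,0,0,0]]

```text
clock: 30.08
position: [568.5, -370.4, 201.5]
ee_rot: [-0.062, 0.998, 0.001, -0.001]
contact_force: [-0.2, 0.3, 0.2]
gripper_width: 32.2
grasp_force: 0.0
```

Run:
```python
from t import *
s,im,d=grab('wrist'); P=cloud('wrist',s,d); X,Y,Z=[P[...,i] for i in range(3)]
p=s['position']; print(p,s['gripper_width'],Ro.from_quat(s['ee_rot']).as_matrix()[:,1]); save(im,'w14.png')
T=(abs(X-568)<80)&(abs(Y+371)<110); f=T&(Z>31)&(Z<38)
rep(im,P,f,'lid',k=2); print(cv2.minAreaRect(P[f][:,:2].astype(np.float32)))
rep(im,P,T&(Z>54)&(Z<64),'bar',k=2)
```

```text
[ 568.46632202 -370.43017759  201.4735686 ] 32.15153957075992 [-0.1239537   0.9922866   0.00166959]
lid px [251 172] 10086 rect c [ 568.4 -371.3] sz [ 84.1 150.1] ang 7.1 z 32.9 36.8 mid [ 568.2 -371.3   34.8]
((568.4456176757812, -371.25299072265625), (84.07441711425781, 150.07241821289062), 7.08913516998291)
bar px [251 178] 651 rect c [ 568.  -371.3] sz [54.7 11.8] ang 7.3 z 55.8 61.3 mid [ 567.8 -371.2   58.5]
```

Request:
drive_tool:
  plan:
    - [[0.25,0,-0.9,-25,0],[0.25,0,0,-35,0],[0.25,0,0,-35,0],[0.25,0,0,-30,0],[0.25,0,0,-20,0],[0.25,0,0,-10,0],[0.25,0,0,-5,0],[0.25,0,0,0,0],[0.25,0,0,0,0],[1,0,0,0,0],[1,0,0,0,0],[1,0,0,0,0],[1,0,0,0,0],[1,0,0,0,0],[1,0,0,0,0],[1,0,0,0,0],[1,0,0,0,0]]

```text
clock: 31.55
position: [569.8, -372.7, 45.3]
ee_rot: [-0.062, 0.998, -0.001, 0.002]
contact_force: [-0.2, 2.3, 6.1]
gripper_width: 10.1
grasp_force: 61.5
```

Request:
drive_tool:
  plan:
    - [[1,0,0,8,0],[1,0,0,18,0],[1,0,0,26,0],[1,0,0,28,0],[1,0,0,28,0],[1,0,0,17,0],[1,-1.1,15,0,0],[1,-1.1,26,0,0],[1,-1.1,30,0,0],[1,-1.1,30,0,0],[1,-1.1,30,0,0],[1,-1.1,30,0,0],[1,-1.1,30,0,0],[1,-1.1,30,0,0],[1,-1.1,30,0,0],[1,-1.1,30,0,0],[1,-1,30,0,-0.6],[1,0,30,0,0],[1,0,28,0,0],[1,0,15,0,0]]

```text
clock: 33.22
position: [556.1, 14.1, 168.2]
ee_rot: [-0.057, 0.998, 0.0, -0.0]
contact_force: [0.1, 0.8, -1.2]
gripper_width: 10.3
grasp_force: 60.6
```

Request:
drive_tool:
  plan:
    - [[1,0,2,0,0],[1,0,0,0,0],[1,0,0,0,0]]

```text
clock: 33.47
position: [556.3, 13.3, 168.0]
ee_rot: [-0.056, 0.998, -0.0, -0.0]
contact_force: [-0.9, -0.7, -0.6]
gripper_width: 10.5
grasp_force: 60.6
```

Run:
```python
from t import *
s,im,d=grab('wrist'); P=cloud('wrist',s,d); X,Y,Z=[P[...,i] for i in range(3)]
p=s['position']; print(p,s['gripper_width'],Ro.from_quat(s['ee_rot']).as_matrix()[:,1]); save(im,'w15.png')
z0=p[2]-45.3; h=cv2.cvtColor(im,cv2.COLOR_RGB2HSV).astype(int)
T=(abs(X-556)<80)&(abs(Y-14)<110); f=T&(abs(Z-z0-34)<6)&(h[...,1]<60)&(h[...,2]>110); rep(im,P,f,'lid',k=2)
q=P[f];print('z0',z0,cv2.minAreaRect(q[:,:2].astype(np.float32)),np.linalg.lstsq(np.c_[q[:,:2]-q[:,:2].mean(0),np.ones(len(q))],q[:,2],rcond=None)[0].round(3))
q=q[q[:,0]<540]; a=np.deg2rad(6.5); e=np.array([-np.sin(a),np.cos(a)]); t=q[:,:2]@e; n=q[:,:2]@[np.cos(a),np.sin(a)]
print('centre along long',np.percentile(t,[.5,99.5]).mean(), 'tray', np.array([556.5,14.9])@e,'edge n',np.percentile(n,.5),'want',np.array([556.5,14.9])@[np.cos(a),np.sin(a)]-42)
```

```text
[556.30957419  13.26406136 168.00203688] 10.5314878359199 [-1.11922941e-01  9.93716886e-01 -7.14219398e-05]
lid px [253 205] 26393 rect c [549.1  13.8] sz [ 72.6 150.3] ang 6.5 z 155.5 159.4 mid [544.7  13.4 157.5]
z0 122.702036876007 ((549.1343383789062, 13.837654113769531), (72.57020568847656, 150.26197814941406), 6.470147132873535) [2.20000e-02 3.00000e-03 1.57631e+02]
centre along long -48.27773794659254 tray -48.193367812258934 edge n 511.0033065857059 want 512.6094655691628
```

View pics/w15.png

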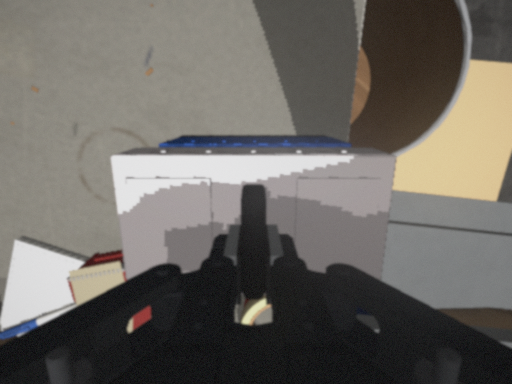

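The lid is held with about 0.02 rad of tilt, square over the tray and visible from edge (113,155) to (393,155). It needs +1.5 in x, then I'll lower it.

Request:
drive_tool:
  plan:
    - [[1,1.4,0.3,-8,0],[1,0,0,-10,0],[1,0,0,-6,0],[1,0,0,-4,0],[1,0,0,0,0],[1,0,0,0,0],[1,0,0,0,0]]

```text
clock: 34.1
position: [558.3, 14.0, 140.3]
ee_rot: [-0.056, 0.998, -0.0, 0.0]
contact_force: [-0.1, -0.3, -0.6]
gripper_width: 10.2
grasp_force: 60.6
```

Request:
drive_tool:
  plan:
    - [[1,-0.5,-0.4,-4,0],[1,0,0,-4,0],[1,0,0,-3,0],[1,0,0,-2,0],[1,0,0,0,0],[1,0,0,0,0]]

```text
clock: 34.6
position: [557.5, 13.6, 126.9]
ee_rot: [-0.056, 0.998, -0.0, -0.0]
contact_force: [0.2, -0.3, -1.5]
gripper_width: 10.8
grasp_force: 60.6
```

Request:
drive_tool:
  plan:
    - [[1,0,0,-1,0],[1,0,0,-1,0],[1,0,0,-1,0],[1,0,0,-0.5,0],[1,0,0,0,0],[1,0,0,0,0]]

```text
clock: 35.1
position: [557.6, 13.7, 124.3]
ee_rot: [-0.056, 0.998, -0.0, 0.0]
contact_force: [-2.7, 0.2, 4.2]
gripper_width: 10.6
grasp_force: 61.4
```

Request:
drive_tool:
  plan:
    - [[1,0,0,-0.7,0],[1,0,0,0,0],[0.25,0,0,0,0],[0.25,0,0,0,0],[0.25,0,0,0,0],[0.25,0,0,0,0],[0.25,0,0,0,0],[0.25,0,0,15,0],[0.25,0,0,30,0],[0.25,0,0,30,0],[0.25,-10,0,30,0],[0.25,0,0,0,0],[0.25,0,0,0,0],[0.25,0,0,0,0]]

```text
clock: 36.27
position: [547.1, 13.6, 227.3]
ee_rot: [-0.056, 0.998, 0.0, -0.0]
contact_force: [-0.5, -0.6, -1.0]
gripper_width: 32.0
grasp_force: 0.0
```

Run:
```python
from t import *
for n in('wrist','side','scene'):
    s,im,d=grab(n); P=cloud(n,s,d); X,Y,Z=[P[...,i] for i in range(3)]
    if n=='wrist': print(s['position'],s['contact_force'],s['gripper_width'])
    h=cv2.cvtColor(im,cv2.COLOR_RGB2HSV).astype(int)
    T=(abs(X-556)<80)&(abs(Y-14)<110); f=T&(abs(Z-113)<7)&(h[...,1]<60)&(h[...,2]>80); q=P[f]
    if len(q)<100: continue
    print(n,cv2.minAreaRect(q[:,:2].astype(np.float32)),np.linalg.lstsq(np.c_[q[:,:2]-q[:,:2].mean(0),np.ones(len(q))],q[:,2],rcond=None)[0].round(3))
    rep(im,P,T&(Z>133)&(Z<144)&(abs(Y-14)<30),'bar',k=1)
    M=masks(im,P); rep(im,P,M['orange']&(Y<-300),'tape',k=1); rep(im,P,M['yellow']&(Y<-400),'cut',k=1)
```

```text
[547.09729064  13.64669889 227.34347263] [-0.50670443 -0.56656579 -0.99337385] 31.974003502657528
wrist ((556.4745483398438, 14.970878601074219), (84.36646270751953, 150.37521362304688), 6.532181262969971) [8.00000e-03 0.00000e+00 1.13734e+02]
bar px [252 203] 930 rect c [556.   14.7] sz [55.  11.8] ang 6.7 z 134.8 140.2 mid [555.4  14.8 137.5]
side ((556.4970092773438, 15.560195922851562), (84.2385482788086, 152.06617736816406), 6.497556686401367) [ 1.00000e-03 -5.00000e-03  1.13165e+02]
bar px [210 236] 221 rect c [555.5  16.6] sz [54.5 12.7] ang 6.7 z 133.3 140.2 mid [555.8  16.8 136.7]
tape px [300 136] 392 rect c [ 380.1 -445.2] sz [152.4  99.8] ang 40.7 z 24.1 48.8 mid [ 401.  -427.5   36.5]
scene ((556.2088012695312, 11.412139892578125), (85.40977478027344, 153.44940185546875), 6.861011981964111) [3.20000e-02 1.20000e-02 1.13747e+02]
bar px [211 124] 60 rect c [555.9  10.3] sz [52.6 13.5] ang 2.2 z 133.5 141.5 mid [556.4  10.  137.5]
tape px [283 269] 486 rect c [ 394.4 -437.1] sz [84.4 92.6] ang 40.2 z 22.1 49.1 mid [ 395.9 -436.8   35.6]
cut px [359 255] 448 rect c [ 549.3 -522.5] sz [ 23.3 141.7] ang 37.2 z 11.9 21.1 mid [ 548.1 -524.7   16.5]
```

The lid is down: centre (556.5, 15.0) against the tray's (556.5, 14.9), top at 113.2–113.7 (113 expected), angle 6.5°. The tape and cutter have not moved.

```bash
python3 -c "
from bench import *
print(job_done())"
```

```text
the job is handed in; nothing more can be done
None
```

The case is packed and the job handed in at about 36 s; final camera measurements put every piece within tolerance and the tape and cutter unmoved, but the hand-in returned no verdict.

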